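# Load a vial carrier through the sprung flap of a feed lane

### The job

Pick up the black two-vial carrier by its tab, set it down before the flap of the aluminium feed lane and slide it in along the lane floor, pushing the sprung flap open with it, until the flap has swung shut behind it and the carrier has pressed the brass plunger of the end stop well in (at least 5 of its 10 mm). The end stop is clamped at a different depth each time, so feel for it and push gently, never with more than 20 N. Then let go and move clear, leaving the loose beaker, vial and stopper undisturbed.

Things in the scene. Friction and masses are not known exactly. Their poses are not given: they have to be found in the camera images.
- carrier_center (a point): Loose two-vial carrier: black block 60 mm long (its x), 28 wide (y), 32 high, two small white-capped vials on it, a flat tab between them. Point on its axis 39 mm above the underside (half-way up); z up. 0.12 to 0.2 kg. Both ends alike: either may go in first. Starts upright on the bench at the robot's left.
- carrier_tab (a point): Gripping point of the carrier's upright black tab, 66 mm above the carrier's underside, 27 mm above carrier_center. The tab is 22 mm along the carrier's x, 10 mm thick along y, and reaches from 32 to 79 mm above the underside; the vial caps before and behind it (centres 19.5 mm along x) end 46 mm above the underside.
- loader: Fixed aluminium feed lane at the robot's front right. Origin on the bench top (z = 0), below the shut flap, mid-lane; x level along the lane, inward (pushing direction); y left of it; z up. Lane floor 6 mm above the bench from x = -70 to 176 mm. Inside, x > 2 mm, it is 31 mm wide. Highest part: knob on the end stop, 63 mm above the bench.
- apron (a point): Point on the lane floor (6 mm up) at loader x = -37 mm: a carrier centred here stands just before the flap. Open above. Its grey lead-in walls, 26 mm high, narrow from about 54 mm apart at x = -52 mm to about 35 mm at x = -8 mm. The lane walls beyond the flap carry lips (undersides 35 mm above the lane floor) that leave a slot 19 mm wide for tab and vials.
- lane_inside (a point): Point on the lane floor at loader x = 65 mm; the flap shuts behind a carrier centred here or farther in. The end stop, a black block with a brass plunger (12 mm thick, 16 mm above the lane floor) facing the flap, is clamped unmeasured: the carrier's leading end meets the plunger when the carrier's centre is somewhere between loader x = 66 and 101 mm.
- flap (a joint): Angle of the sprung steel flap across the lane mouth (34 mm wide, 26 mm high, upright hinge pin on the lane's +y side): 0 shut, up to 1.55 rad swung inward. Opens inward only; its spring needs about 1 to 3 N at the free edge and shuts it by itself.
- plunger (a joint): Travel in m of the brass plunger into the end stop: 0 fully out, 0.010 bottomed. Stiff: it begins to move at about 5.5 N, takes about 8 N at 5 mm and 10 N at 10 mm, then is solid; it stays where it was pushed to.
- beaker_250: Clear glass beaker, 68 mm across, 85 mm high, standing loose on the bench at the left; origin under its centre. Leave alone.
- vial_a: Loose glass sample vial with a black cap, 22 mm across, 51 mm high, standing on the bench; origin under its centre. Leave alone.
- stopper_a: Loose column stopper, 32 mm across, 30 mm high, standing on its flange on the bench; origin under its centre. Leave alone.
- fraction_collector_1: Fixed beige fraction collector between the carrier's and the lane's places: low box 293 mm deep (x), 240 mm wide (y), 76 mm high at its front, with a round tube carousel up to 152 mm and an arm up to 258 mm high set back on it. Origin under its centre. Carry things round its front or high above it.

How it is judged:
On the way, in this order (a step that is already met when the one before it is completed fails the run):
1. the carrier, standing low in the lane mouth, pushes the flap open (value of joint flap above 0.8 rad and x of carrier_center in the frame of loader between -0.025 and 0.055 m and z of carrier_center in the frame of loader below 0.052 m), for 0.1 s.
2. the flap has shut behind the carrier and the carrier has pressed the plunger in by 5 mm or more (value of joint flap below 0.1 rad and x of carrier_center in the frame of loader above 0.062 m and value of joint plunger above 0.005 m), for 0.2 s.
At the end, for the whole second after the job is handed in: The flap is shut (under 0.1 rad), the plunger is in by more than 5 mm, and the carrier stands at rest and released on the lane floor wholly behind the flap (centre over 62 mm inside the flap, within 6 mm of the lane's middle, less than 5 mm off the floor, tilted under 0.1 rad) (all of step 2 and y of carrier_center in the frame of loader between -0.006 and 0.006 m and z of carrier_center in the frame of loader below 0.05 m and angle between carrier_center's own z axis and vertical below 0.1 rad and linear speed of carrier below 0.02 m/s); the robot touches nothing.
It fails at once if the carrier, on its way through the flap or inside the lane, is pressed against lane, flap or end stop with more than 20 N (contact force between carrier and loader above 20 N and x of carrier_center in the frame of loader above -0.03 m).
It fails at once if the robot itself presses on the lane, flap or end stop with more than 20 N (contact force between the arm and loader above 20 N).
It fails at once if the loose beaker, vial or stopper is shifted by more than 20 mm (distance of any of beaker_250, vial_a, stopper_a from where it was at the start of the episode above 0.02 m).
It also fails if it takes over 54 s, if anything falls off the work surface, if the arm or the gripper's body presses on something with over 40 N, if the wrist force passes 120 N, or if a joint passes its speed limit or range.

### The arm

A 7-joint arm with a two-finger parallel gripper is mounted at the origin on a cart in front of the work surface, level with it; the furniture and walls round the work are solid. World frame = base frame: x ahead of the robot, y to its left, z up, the work surface at z = 0. Lengths are in m, angles in rad, forces in N, time in s.
With the tool pointing down it reaches from about 0.425 to 0.875 m from the base axis. Payload 8.4 kg.
Tool frame: the origin (TCP) lies between the finger pads; the fingertips stand 8 mm ahead of it and the grasp point (between the pads) lies 11 mm behind it; z points along the fingers, y is the line along which they close (so a half turn about z gives the same grasp; the last joint's range is limited). The gripper opens to 87 mm and grips with 3 to 60 N. Pads are 19 mm wide; open, the fingers measure 117 mm over their backs; the gripper's body (75 mm by 190 mm) begins 51 mm behind the grasp point.
Start: joints at [-1.301, 0.333, 0.04, 1.465, -0.013, 1.343, -0.059], TCP at [0.234, 0.606, 0.231] pointing down, gripper open.
Joint ranges: [-2.58, 2.58], [-0.38, 2.09], [-1.3, 1.39], [0.25, 2.4], [-1.5, 4.64], [0.08, 2.09], [-2.65, 2.65]. Speed limits (rad/s): [2.22, 2.22, 2.79, 2.79, 3.14, 3.14, 3.14].

### API

Orientations are given as a unit quaternion [x, y, z, w].
In Python, from cell import ctrl, viewer gives the robot as it stands.
- The arm moves only by the tool apply_moves, never from a script. Its argument "plan" is a list of rows, each an object of numbers: "x", "y", "z": the shift along the tool's x, y, z in mm; "twist": the turn about the tool's z in rad. A call has 1 to 5 rows; each row shifts and turns the commanded pose from where the row before left it, along the tool's axes as they then stand; what a row does not reach is not made up. A row lasts 1/10 s, in which the tool goes at most 50 mm and 8.59 degrees, less where a joint would pass 70% of its speed; a pose out of reach is approached as far as the arm can. A call with a gripper value outside its range is refused whole. "jaw" is the gripper command: -1 is shut, 1 is fully open, values between are in proportion, set as the call begins (left out, the last holds). The fingers move at their own pace and stop on an object; "grip_force" is the grip in N (left out, the last holds). Time passes only in rows, so rows that do not move let the fingers close. It gives the time, the measured TCP pose, the force, the opening and the grip force at its end, in the units of the state.
- ctrl.get_state(): the state, without advancing time (a new reading comes with each control period).
- viewer.capture(name): name is "scene" or "top" or "wrist"; returns the picture (420x560x3 uint8, red, green, blue); there is no depth.
- viewer.get_calibration(name): a dict with "intrinsics" (3x3 intrinsics, pixels), "rvec" (rotation vector, rad) and "tvec" (3), from world to camera coordinates, as OpenCV has them. Camera axes: x right, y down, z forward; pixel columns grow to the right and rows downward; lengths in m; the calibration is good to about 2 mm. The wrist camera is an equidistant fisheye: a pixel r from the principal point sees the ray r / f radians off the axis. A picture is of the moment at which its call begins: read the wrist's pose just before it. get_calibration takes no time and is no camera call; for the wrist camera it gives the pose at the moment of the call.
- ctrl.sign_off(): hands the job in; it is judged then, once.
The state is a dict: "time_s": time; "joint_positions": joint angles; "qd": joint speeds; "joint_efforts": joint torques, N m; "eef_pos": TCP position; "tcp_rot": TCP orientation; "wrist_force": force on the tool from outside, world axes, zero at the start; "moment": the same for the moment, N m; "finger_gap": finger opening in m; "grip_force": force on a finger pad.
Only numpy, scipy, OpenCV 4.12 (cv2) and the standard library are available. Lean on these libraries where they do the work, as an engineer would, in place of code of your own. Each camera call takes 0.05 s, during which the arm holds its last target. There are 200 camera calls.

## Working session

There is one attempt and no reset: what is moved stays moved. The work goes in short steps, Python scripts to look and compute and a tool call to move; the robot and the scene stay as the last step left them, time stands still between calls to the robot, and variables do not carry over. Pictures are saved under pics/ and viewed, at most 10 in all, crops included, and the job is handed in when it is done.

Besides the shell and the picture viewer there is one more tool, called after "Emit:" by a JSON object that holds its "fn" and its "kwargs". apply_moves: Moves the arm, as the interface text tells. Its arguments: {"type":"object","properties":{"plan":{"type":"array"},"jaw":{"type":"number"},"grip_force":{"type":"number"}},"required":["plan"]}

```bash
mkdir -p pics; cat > h.py <<'E'
import numpy as np, cv2
from cell import ctrl, viewer
def cal(n):
    c=viewer.get_calibration(n); return np.array(c['intrinsics']),cv2.Rodrigues(np.array(c['rvec'],float))[0],np.array(c['tvec'],float).ravel()
def ray(n,uv,c=None):
    K,R,t=c or cal(n); u,v=uv
    a=np.array([(u-K[0,2])/K[0,0],(v-K[1,2])/K[1,1]])
    if n=='wrist':
        r=np.hypot(*a); d=np.array([*(a/r*np.sin(r) if r>0 else a),np.cos(r)])
    else: d=np.array([*a,1.])
    return -R.T@t, R.T@d
def onz(n,uv,z,c=None):
    o,d=ray(n,uv,c); return o+d*(z-o[2])/d[2]
def snap(n,f):
    c=cal(n); im=viewer.capture(n); cv2.imwrite('pics/'+f,im[:,:,::-1]); return im,c
E
python3 - <<'E'
from h import *
for n in('scene','top'):
    im,c=snap(n,n+'0.png'); print(n,-c[1].T@c[2],c[0][0])
a=cv2.imread('pics/scene0.png');b=cv2.imread('pics/top0.png')
print(ctrl.get_state())
E
```

```text
scene [-0.30411311 -0.53059115  0.69558604] [485.56404081   0.         275.99088082]
top [0.31632584 0.1742464  1.22938606] [400.01266062   0.         280.2156231 ]
{'time_s': 0.1, 'joint_positions': array([-1.30119627,  0.33381308,  0.03988311,  1.46616873, -0.01341272,
        1.34331876, -0.05851528]), 'qd': array([ 0.00044676, -0.0017348 ,  0.00012994, -0.00221898,  0.00064462,
        0.00075907,  0.00057351]), 'joint_efforts': array([ 4.02972699e-03, -6.57812977e+01,  1.33983415e+00, -4.04713976e+01,
       -5.96526149e-02,  4.09524771e-02,  8.30016324e-05]), 'eef_pos': array([0.2341984 , 0.60589893, 0.2297728 ]), 'tcp_rot': array([ 1.83377782e-01,  9.83042252e-01, -7.15325538e-04, -8.96683858e-05]), 'wrist_force': array([ 1.40841361, -0.90270391, -0.32999474]), 'moment': array([-0.03909863, -0.05551601, -0.02978696]), 'grip_force': 0.0, 'finger_gap': 0.08697924365853636}
```

View pics/top0.png

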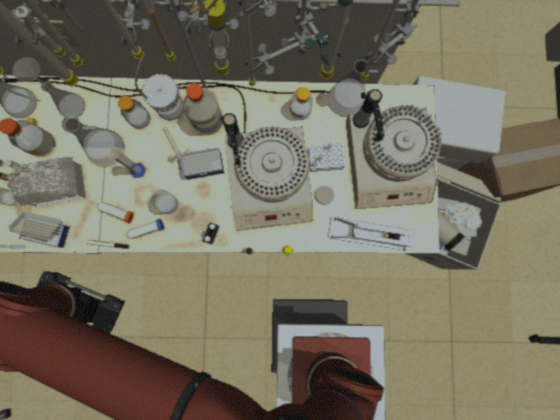

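View pics/scene0.png

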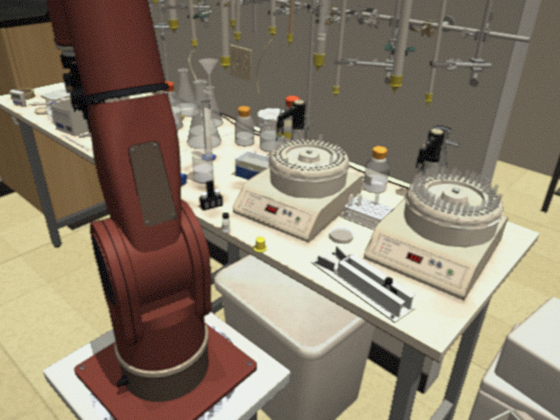

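The top view shows the carrier at about (210,233), vial (249,251), stopper (288,250), beaker (165,203), and the lane from (330,228) to (410,238). I'll enlarge the carrier and lane.

```bash
python3 - <<'E'
from h import *
b=cv2.imread('pics/top0.png')
A=cv2.resize(b[208:258,190:290],None,fx=6,fy=6,interpolation=cv2.INTER_CUBIC)
B=cv2.resize(b[208:258,322:422],None,fx=6,fy=6,interpolation=cv2.INTER_CUBIC)
cv2.imwrite('pics/crop0.png',np.vstack([A,B]))
for uv,z in(((210,233),.06),((165,203),.04),((249,251),.05),((288,250),.03),((330,228),.01),((410,238),.01)): print(uv,onz('top',uv,z).round(3))
E
```

```text
(210, 233) [0.413 0.363 0.06 ]
(165, 203) [0.502 0.505 0.04 ]
(249, 251) [0.363 0.249 0.05 ]
(288, 250) [0.368 0.134 0.03 ]
(330, 228) [0.439 0.005 0.01 ]
(410, 238) [ 0.412 -0.241  0.01 ]
```

View pics/crop0.png

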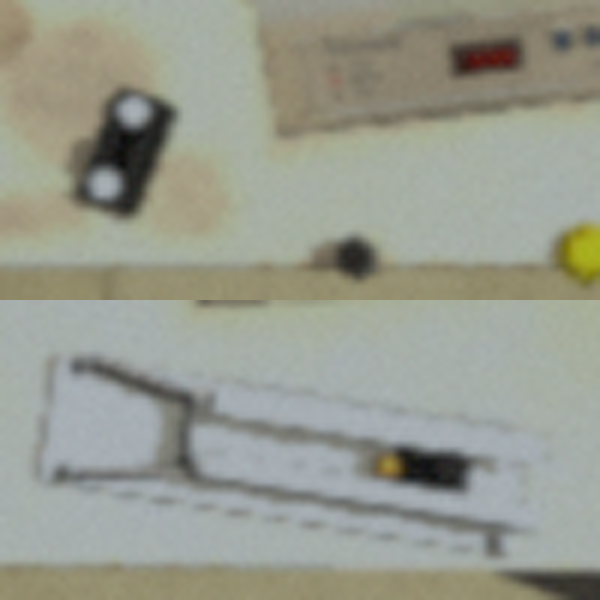

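The crop shows the carrier's white caps at (133,111) and (105,184), with the lane below it: flap near x=188, end stop near (420,165). I'll compute the carrier pose and the first move, and refine the lane later with the wrist camera.

```bash
cat >> h.py <<'E'
from scipy.spatial.transform import Rotation as Ro
def delta(p,yaw=None,st=None):
    "tool-frame shift mm and twist so that tool y (closing line) lies at world angle yaw (mod pi)"
    st=st or ctrl.get_state(); R=Ro.from_quat(st['tcp_rot']).as_matrix()
    d=R.T@(np.array(p)-st['eef_pos'])*1000
    tw=None
    if yaw is not None:
        a=np.arctan2(R[1,1],R[0,1]); tw=-((yaw-a+np.pi/2)%np.pi-np.pi/2)
    print('tcp',st['eef_pos'].round(4),'F',st['wrist_force'].round(1),'t',st['time_s'],'shift',d.round(1),'twist',tw)
E
python3 - <<'E'
from h import *
f=lambda x,y,ox,oy:((x+.5)/6-.5+ox,(y+.5)/6-.5+oy)
p=[onz('top',f(*q,190,208),.046) for q in((133,111),(105,184))]
d=p[0]-p[1];c=(p[0]+p[1])/2
print(p,np.linalg.norm(d),c,np.degrees(np.arctan2(d[1],d[0])))
yaw=np.arctan2(d[1],d[0])+np.pi/2
delta([c[0],c[1],.2],yaw)
L={k:onz('top',f(*q,322,208),z)[:2].round(4) for k,(q,z) in dict(fl_l=((190,100),.03),fl_r=((190,175),.03),wl0=((200,118),.04),wl1=((470,160),.04),wr0=((195,178),.04),wr1=((530,228),.04),stop=((465,170),.05),e1=((50,57),.006),e2=((40,177),.006)).items()}
print(L)
for k in(('wl0','wl1'),('wr0','wr1')): e=L[k[1]]-L[k[0]];print(np.degrees(np.arctan2(e[1],e[0])))
E
```

```text
[array([0.4346794 , 0.36129811, 0.046     ]), array([0.39833293, 0.37371205, 0.046     ])] 0.03840796482674499 [0.41650617 0.36750508 0.046     ] -18.857320711680728
tcp [0.2342 0.6059 0.2298] F [ 1.4 -0.9 -0.3] t 0.1 shift [-256.  -156.6   30. ] twist -0.039720637859224084
{'fl_l': array([ 0.4493, -0.0627]), 'fl_r': array([ 0.4114, -0.0625]), 'wl0': array([ 0.4392, -0.0657]), 'wl1': array([ 0.4205, -0.2007]), 'wr0': array([ 0.4092, -0.063 ]), 'wr1': array([ 0.3871, -0.23  ]), 'stop': array([ 0.4146, -0.1949]), 'e1': array([0.473 , 0.0046]), 'e2': array([0.411 , 0.0097])}
-97.88634259624924
-97.53845342552637
```

Emit:
{"fn": "apply_moves", "kwargs": {"plan": [{"x": -43, "y": -26, "z": 5}, {"x": -43, "y": -26, "z": 5}, {"x": -43, "y": -26, "z": 5, "twist": -0.04}, {"x": -43, "y": -26, "z": 5}, {"x": -43, "y": -26, "z": 5}], "jaw": 1}}

```text
$.plan[0]: bad value
```

Emit:
{"fn": "apply_moves", "kwargs": {"plan": [{"x": -41, "y": -26, "z": 5}, {"x": 0}, {"x": 0}]}}

```text
$.plan[0]: bad value
```

```bash
python3 - <<'E'
from h import *
im,c=snap('wrist','w1.png'); delta([.4165,.3675,.12],np.radians(71.14))
K,R,t=c
def proj(p):
    q=R@np.array(p)+t; th=np.arctan2(np.hypot(*q[:2]),q[2]); return K[:2,2]+np.array([K[0,0],K[1,1]])*th*q[:2]/np.hypot(*q[:2])
for p in([.4347,.3613,.046],[.3983,.3737,.046],[.4165,.3675,.079]): print(proj(p).round(1))
E
```

```text
tcp [0.2342 0.606  0.2299] F [-0.2 -0.  -0.3] t 0.15 shift [-256.  -156.6  110.1] twist -0.03963495152288532
[170.6 372.8]
[164.9 353.5]
[161.4 378.8]
```

View pics/w1.png

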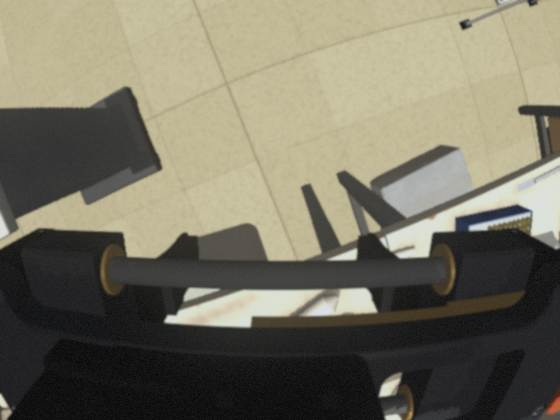

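The moves were refused because the rows exceed 50 mm. The wrist view shows only floor and bench edge at this pose.

Emit:
{"fn": "apply_moves", "kwargs": {"plan": [{"x": -40, "y": -24, "z": 5, "twist": 0}, {"x": -40, "y": -24, "z": 5, "twist": 0}, {"x": -40, "y": -24, "z": 5, "twist": -0.04}, {"x": -40, "y": -24, "z": 5, "twist": 0}, {"x": -40, "y": -24, "z": 5, "twist": 0}], "jaw": 1}}

```text
time_s: 0.65
eef_pos: [0.3813, 0.4229, 0.2053]
tcp_rot: [0.164, 0.987, -0.0, -0.0]
wrist_force: [1.4, 0.8, -0.0]
finger_gap: 0.0872
grip_force: 0.0
```

Emit:
{"fn": "apply_moves", "kwargs": {"plan": [{"x": -40, "y": -24, "z": 5, "twist": 0}, {"x": -10, "y": -14, "z": 0, "twist": 0}, {"x": 0, "y": 0, "z": 0, "twist": 0}]}}

```text
time_s: 0.95
eef_pos: [0.4173, 0.3692, 0.2004]
tcp_rot: [0.166, 0.986, -0.001, 0.0]
wrist_force: [-0.0, 0.7, 0.1]
finger_gap: 0.087
grip_force: 0.0
```

```bash
cat >> h.py <<'E'
def proj(p,c):
    K,R,t=c
    q=R@np.array(p)+t; th=np.arctan2(np.hypot(*q[:2]),q[2]); return (K[:2,2]+np.array([K[0,0],K[1,1]])*th*q[:2]/np.hypot(*q[:2])).round(1)
E
python3 - <<'E'
from h import *
im,c=snap('wrist','w2.png'); delta([.4165,.3675,.12],np.radians(71.14))
for p in([.4347,.3613,.046],[.3983,.3737,.046],[.4165,.3675,.079]): print(proj(p,c))
E
```

```text
tcp [0.4159 0.3716 0.2006] F [-0.1  0.7 -0.5] t 1.0 shift [-2.  -3.7 80.6] twist -0.0019066686619066964
[275.7 210.3]
[275.4 171.7]
[275.3 199.4]
```

View pics/w2.png

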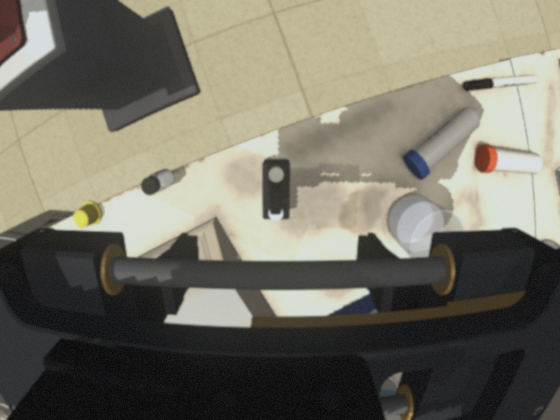

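Wrist view: carrier upright between the fingers, caps at (276,174) and (277,214). Recompute from these.

```bash
python3 - <<'E'
from h import *
c=cal('wrist')
g=cv2.imread('pics/w2.png',0)[155:225,255:300]
ns=[]
for (y0,y1) in((155,190),(200,225)):
    s=cv2.imread('pics/w2.png',0)[y0:y1,265:289]; m=s>110; v,u=np.nonzero(m); ns.append((u.mean()+265,v.mean()+y0)); print(ns[-1],m.sum())
p=[onz('wrist',q,.046,c) for q in((276.3,174),ns[1])]
print(p); p=[onz('wrist',q,.046,c) for q in ns]; print(p)
d=p[1]-p[0]; m=(p[0]+p[1])/2; print(np.linalg.norm(d),np.degrees(np.arctan2(d[1],d[0])))
delta([m[0],m[1],.057],np.arctan2(d[1],d[0])+np.pi/2)
E
```

```text
(np.float64(276.0072463768116), np.float64(167.981884057971)) 276
(np.float64(276.11290322580646), np.float64(218.77822580645162)) 248
[array([0.39926457, 0.37623732, 0.046     ]), array([0.44170106, 0.36146288, 0.046     ])]
[array([0.3936441 , 0.37787095, 0.046     ]), array([0.44170106, 0.36146288, 0.046     ])]
0.05078085573192843 -18.851423334819742
tcp [0.4159 0.3716 0.2006] F [-0.1  0.7 -0.5] t 1.0 shift [ -2.4  -1.2 143.6] twist -0.0020563597081433294
```

Emit:
{"fn": "apply_moves", "kwargs": {"plan": [{"x": -2.4, "y": -1.2, "z": 45, "twist": 0}, {"x": 0, "y": 0, "z": 45, "twist": 0}, {"x": 0, "y": 0, "z": 35, "twist": 0}, {"x": 0, "y": 0, "z": 18, "twist": 0}, {"x": 0, "y": 0, "z": 0, "twist": 0}]}}

```text
time_s: 1.5
eef_pos: [0.4146, 0.3708, 0.0547]
tcp_rot: [0.162, 0.987, -0.002, -0.002]
wrist_force: [-0.1, 0.1, 0.4]
finger_gap: 0.0873
grip_force: 0.0
```

Emit:
{"fn": "apply_moves", "kwargs": {"plan": [{"x": 0, "y": 0, "z": 0, "twist": 0}, {"x": 0, "y": 0, "z": 0, "twist": 0}, {"x": 0, "y": 0, "z": 0, "twist": 0}, {"x": 0, "y": 0, "z": 0, "twist": 0}, {"x": 0, "y": 0, "z": 0, "twist": 0}], "jaw": -1, "grip_force": 20}}

```text
time_s: 2.0
eef_pos: [0.4177, 0.3708, 0.0582]
tcp_rot: [0.164, 0.987, 0.0, 0.0]
wrist_force: [-0.1, -0.3, -0.2]
finger_gap: 0.055
grip_force: 0.0
```

Emit:
{"fn": "apply_moves", "kwargs": {"plan": [{"x": 0, "y": 0, "z": 0, "twist": 0}, {"x": 0, "y": 0, "z": 0, "twist": 0}, {"x": 0, "y": 0, "z": 0, "twist": 0}]}}

```text
time_s: 2.3
eef_pos: [0.4174, 0.3706, 0.0576]
tcp_rot: [0.164, 0.987, -0.0, -0.0]
wrist_force: [-0.6, -0.2, 0.3]
finger_gap: 0.0311
grip_force: 0.0
```

Emit:
{"fn": "apply_moves", "kwargs": {"plan": [{"x": 0, "y": 0, "z": 0, "twist": 0}, {"x": 0, "y": 0, "z": 0, "twist": 0}, {"x": 0, "y": 0, "z": 0, "twist": 0}, {"x": 0, "y": 0, "z": 0, "twist": 0}, {"x": 0, "y": 0, "z": 0, "twist": 0}]}}

```text
time_s: 2.8
eef_pos: [0.4173, 0.3704, 0.0574]
tcp_rot: [0.164, 0.987, -0.0, -0.0]
wrist_force: [0.6, 0.8, -0.8]
finger_gap: 0.0097
grip_force: 20.0
```

Emit:
{"fn": "apply_moves", "kwargs": {"plan": [{"x": 0, "y": 0, "z": -10, "twist": 0}, {"x": 0, "y": 0, "z": -30, "twist": 0}, {"x": 0, "y": 0, "z": -40, "twist": 0}, {"x": 0, "y": 0, "z": -40, "twist": 0}, {"x": 0, "y": 0, "z": 0, "twist": 0}]}}

```text
time_s: 3.3
eef_pos: [0.4198, 0.3727, 0.1843]
tcp_rot: [0.164, 0.986, 0.004, 0.003]
wrist_force: [0.2, 0.9, -1.3]
finger_gap: 0.01
grip_force: 20.0
```

```bash
python3 - <<'E'
from h import *
u=np.radians(-97.7); 
delta([.434,-.024,.2],u+np.pi/2)
E
```

```text
tcp [0.4198 0.3727 0.1843] F [ 0.2  0.9 -1.3] t 3.3 shift [-141.7 -370.7  -18.6] twist 1.376067682305468
```

Emit:
{"fn": "apply_moves", "kwargs": {"plan": [{"x": -17.5, "y": -46, "z": -4, "twist": 0}, {"x": -17.5, "y": -46, "z": -4, "twist": 0}, {"x": -17.5, "y": -46, "z": -4, "twist": 0}, {"x": -17.5, "y": -46, "z": -4, "twist": 0}, {"x": -17.5, "y": -46, "z": 0, "twist": 0}]}}

```text
time_s: 3.8
eef_pos: [0.4259, 0.1227, 0.1942]
tcp_rot: [0.164, 0.987, 0.001, 0.0]
wrist_force: [1.8, -0.7, -1.7]
finger_gap: 0.01
grip_force: 20.0
```

Emit:
{"fn": "apply_moves", "kwargs": {"plan": [{"x": -17.5, "y": -46, "z": 0, "twist": 0}, {"x": -17.5, "y": -46, "z": 0, "twist": 0}, {"x": -17.5, "y": -46, "z": 0, "twist": 0}, {"x": 0, "y": 0, "z": 0, "twist": 0.14}, {"x": 0, "y": 0, "z": 0, "twist": 0.14}]}}

```text
time_s: 4.3
eef_pos: [0.4309, -0.0245, 0.1938]
tcp_rot: [0.304, 0.953, 0.001, 0.0]
wrist_force: [-0.0, 0.5, -2.0]
finger_gap: 0.0096
grip_force: 20.0
```

Emit:
{"fn": "apply_moves", "kwargs": {"plan": [{"x": 0, "y": 0, "z": 0, "twist": 0.14}, {"x": 0, "y": 0, "z": 0, "twist": 0.14}, {"x": 0, "y": 0, "z": 0, "twist": 0.14}, {"x": 0, "y": 0, "z": 0, "twist": 0.14}, {"x": 0, "y": 0, "z": 0, "twist": 0.14}]}}

```text
time_s: 4.8
eef_pos: [0.4309, -0.023, 0.1937]
tcp_rot: [0.611, 0.792, 0.0, -0.0]
wrist_force: [-0.6, -1.1, -2.4]
finger_gap: 0.0099
grip_force: 20.0
```

Emit:
{"fn": "apply_moves", "kwargs": {"plan": [{"x": 0, "y": 0, "z": 0, "twist": 0.14}, {"x": 0, "y": 0, "z": 0, "twist": 0.14}, {"x": 0, "y": 0, "z": 0, "twist": 0.116}, {"x": 0, "y": 0, "z": 0, "twist": 0}, {"x": 0, "y": 0, "z": 0, "twist": 0}]}}

```text
time_s: 5.3
eef_pos: [0.431, -0.023, 0.1936]
tcp_rot: [0.752, 0.659, 0.0, 0.0]
wrist_force: [-0.2, 0.4, -2.1]
finger_gap: 0.0096
grip_force: 20.0
```

```bash
python3 - <<'E'
from h import *
im,c=snap('wrist','w3.png'); delta([.434,-.024,.2],np.radians(-7.7))
im2,c2=snap('top','t3.png')
cv2.imwrite('pics/t3c.png',cv2.resize(im2[205:265,315:425,::-1],None,fx=7,fy=7,interpolation=cv2.INTER_CUBIC))
print(ctrl.get_state()['joint_positions'])
for p in([.45,-.0627,.03],[.411,-.0627,.03],[.4146,-.195,.04]): print(proj(p,c))
E
```

```text
tcp [ 0.431  -0.023   0.1936] F [ 0.3  0.4 -2.1] t 5.35 shift [-0.6  3.1 -6.4] twist 0.0035617308811597415
[-0.51526819 -0.12410402  0.43557328  2.03250399  0.0555701   1.22220158
 -0.23292168]
[299.3 225.6]
[261.8 230.3]
[281.3 337.7]
```

View pics/w3.png

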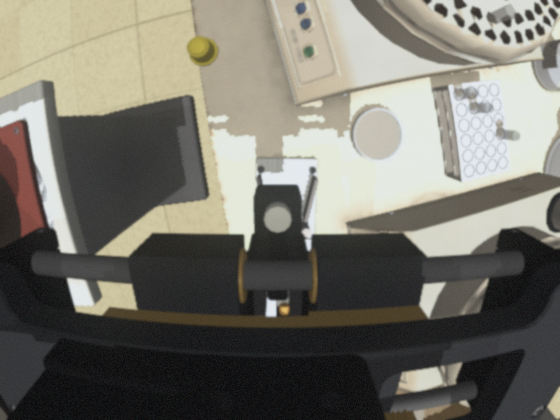

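The wrist view shows the carrier over the apron: the lead-in wall ends appear at about (262,170) and (315,170), front cap at (277,217), rest hidden by the gripper. One combined zoom of wrist, scene and top for precise lane picks.

```bash
python3 - <<'E'
from h import *
w=cv2.imread('pics/w3.png')[150:210,240:340]; s=cv2.imread('pics/scene0.png')[240:320,305:420]; t=cv2.imread('pics/t3.png')[208:250,320:420]
r=lambda a,f:cv2.resize(a,None,fx=f,fy=f,interpolation=cv2.INTER_CUBIC)
w,s,t=r(w,4),r(s,6),r(t,4)
o=np.zeros((600,800,3),np.uint8); 
o[:480,:690]=s[:480]; 
o2=np.zeros((600,800,3),np.uint8)
s=r(cv2.imread('pics/scene0.png')[245:318,310:415],5)
print(s.shape,w.shape,t.shape)
o=np.zeros((600,800,3),np.uint8); o[:365,:525]=s; o[365:600,:400]=w[:235]; o[365:533,400:800]=t
cv2.imwrite('pics/comb.png',o)
E
```

```text
(365, 525, 3) (240, 400, 3) (168, 400, 3)
```

View pics/comb.png

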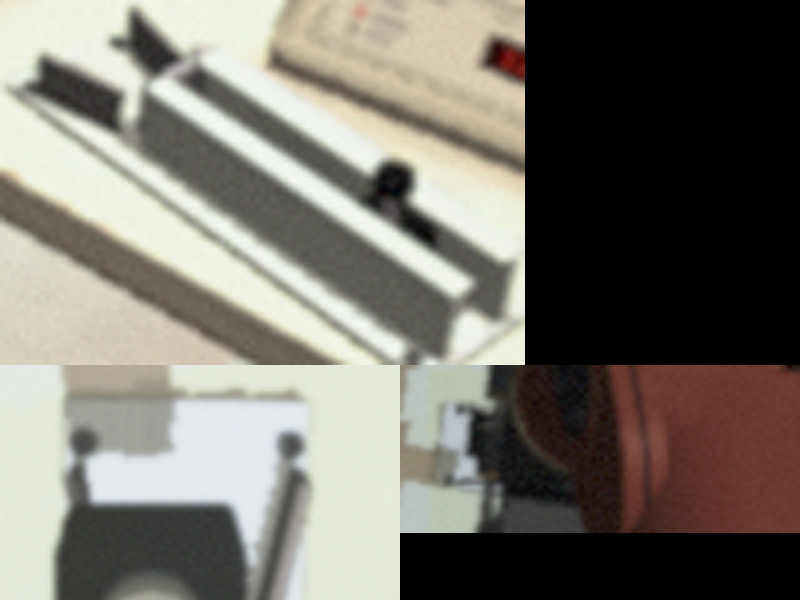

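The crops show the floor plate's front corners (wrist pixels ~(256.3,157.5) and (316.8,158.7)), the lead-in wall ends (~(261,169), (312.8,169.5)), and the long lane walls in the scene view. Computing from those.

```bash
python3 - <<'E'
from h import *
c=cal('wrist')
for uv in((256.3,157.3),(316.8,158.5),(260.8,169),(312.8,169.5),):
    print(uv,[onz('wrist',uv,z,c)[:2].round(4) for z in(.006,.032)])
print('cap',onz('wrist',(277,217),.1826,c).round(4))
# scene lane wall edges: top outer edges & bottom edges of near wall
f=lambda x,y:((x+.5)/5-.5+310,(y+.5)/5-.5+245)
S=lambda q,z:onz('scene',f(*q),z)[:2].round(4)
# near lip top edges: outer(near) top edge (145,90)->(452,300); inner (165,75)->(475,282); far lip: inner (203,75)->(505,262) outer (205,52)->(520,240)
for z in(.041,.044): print(z,[S(q,z) for q in((145,90),(452,300),(165,75),(475,282),(200,72),(505,262),(207,52),(522,240))])
# top0
g=lambda x,y:((x+.5)/6-.5+322,(y+.5)/6-.5+208)
T=lambda q,z:onz('top',g(*q),z)[:2].round(4)
print('top',[T(q,.032) for q in((80,65),(60,175),(188,100),(185,173))],'plate right',T((545,137),.006),T((525,230),.006))
E
```

```text
(256.3, 157.3) [array([0.4144, 0.0103]), array([0.4164, 0.0129])]
(316.8, 158.5) [array([0.4777, 0.0008]), array([0.4749, 0.0042])]
(260.8, 169) [array([ 0.4174, -0.0028]), array([0.4192, 0.0009])]
(312.8, 169.5) [array([ 0.4721, -0.0104]), array([ 0.4697, -0.0062])]
cap [ 0.4345 -0.0046  0.1826]
0.041 [array([ 0.4139, -0.0654]), array([ 0.3895, -0.2316]), array([ 0.4286, -0.0654]), array([ 0.4049, -0.2329]), array([ 0.4411, -0.0753]), array([ 0.4235, -0.2356]), array([ 0.4553, -0.069 ]), array([ 0.44 , -0.234])]
0.044 [array([ 0.4106, -0.0675]), array([ 0.3863, -0.2329]), array([ 0.4253, -0.0675]), array([ 0.4016, -0.2342]), array([ 0.4377, -0.0774]), array([ 0.4202, -0.237 ]), array([ 0.4518, -0.0711]), array([ 0.4366, -0.2354])]
top [array([ 0.4658, -0.0069]), array([0.4102, 0.0032]), array([ 0.4491, -0.0613]), array([ 0.4122, -0.0596])] plate right [ 0.436  -0.2504] [ 0.3881 -0.2389]
```

```bash
python3 - <<'E'
from h import *
delta([.4405,-.020,.0974],np.radians(-7.8))
E
```

```text
tcp [ 0.431  -0.023   0.1936] F [ 0.2 -0.3 -1.3] t 5.4 shift [ 4.2  9.  96.2] twist 0.004853661919551389
```

Emit:
{"fn": "apply_moves", "kwargs": {"plan": [{"x": 4.2, "y": 9, "z": 20, "twist": 0.005}, {"x": 0, "y": 0, "z": 40, "twist": 0}, {"x": 0, "y": 0, "z": 26, "twist": 0}, {"x": 0, "y": 0, "z": 10, "twist": 0}, {"x": 0, "y": 0, "z": 0, "twist": 0}]}}

```text
time_s: 5.9
eef_pos: [0.4398, -0.0201, 0.0968]
tcp_rot: [0.754, 0.657, -0.001, -0.0]
wrist_force: [0.2, -0.2, -1.1]
finger_gap: 0.0099
grip_force: 20.0
```

Emit:
{"fn": "apply_moves", "kwargs": {"plan": [{"x": 0, "y": 0, "z": 0, "twist": 0}, {"x": 0, "y": 0, "z": 0, "twist": 0}]}}

```text
time_s: 6.1
eef_pos: [0.4417, -0.0198, 0.099]
tcp_rot: [0.754, 0.656, 0.001, 0.001]
wrist_force: [-0.3, 0.1, -1.5]
finger_gap: 0.0101
grip_force: 20.0
```

```bash
python3 - <<'E'
from h import *
delta([.4405,-.020,.0974],np.radians(-7.8))
im,c=snap('wrist','w4.png')
cv2.imwrite('pics/w4c.png',cv2.resize(im[90:250,200:360,::-1],None,fx=3.7,fy=3.7,interpolation=cv2.INTER_CUBIC))
E
```

```text
tcp [ 0.4417 -0.0198  0.099 ] F [-0.3  0.1 -1.5] t 6.1 shift [-0.3 -1.1  1.6] twist -0.0025174178707516592
```

View pics/w4c.png

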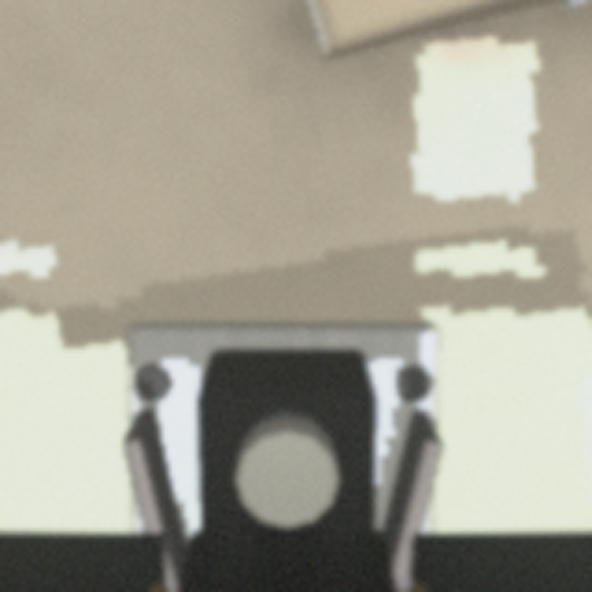

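Close view: the carrier block (crop cols 198–375) sits between the lead-in walls (wall ends ≈(145,415), (425,415)), near the middle. Plate end corners ≈(129,325), (437,325); screws (153,382), (413,382).

```bash
python3 - <<'E'
from h import *
c=cal('wrist'); st=ctrl.get_state(); R=Ro.from_quat(st['tcp_rot']).as_matrix()
f=lambda x,y:((x+.5)/3.7-.5+200,(y+.5)/3.7-.5+90)
for n,q,z in(('plateL',(129,325),.006),('plateR',(437,325),.006),('scrL',(153,382),.008),('scrR',(413,382),.008),('wallL',(147,412),.032),('wallR',(425,412),.032),('wallL2',(176,540),.032),('wallR2',(405,540),.032),('blockL',(198,420),.0736),('blockR',(375,420),.0736),('cap',(287,478),.0876)):
    w=onz('wrist',f(*q),z,c); print(n,w.round(4),(R.T@(w-st['eef_pos'])*1000).round(1))
print('cal tool x dir deg',np.degrees(np.arctan2(R[1,0],R[0,0])))
E
```

```text
plateL [0.4138 0.0101 0.006 ] [ 25.7 -31.9  92.8]
plateR [0.4775 0.0012 0.006 ] [25.7 32.5 92.9]
scrL [ 0.4171 -0.0023  0.008 ] [ 13.9 -26.9  90.8]
scrR [ 0.471  -0.0098  0.008 ] [13.9 27.5 90.9]
wallL [ 0.4184 -0.0029  0.032 ] [ 13.5 -25.4  66.8]
wallR [ 0.4707 -0.0102  0.032 ] [13.5 27.4 66.9]
wallL2 [ 0.4197 -0.0292  0.032 ] [-12.3 -20.5  66.8]
wallR2 [ 0.464  -0.0354  0.032 ] [-12.3  24.3  66.9]
blockL [0.4323 0.0043 0.0736] [ 22.6 -12.6  25.2]
blockR [0.4593 0.0005 0.0736] [22.6 14.7 25.3]
cap [ 0.4451 -0.0026  0.0876] [17.6  1.1 11.3]
cal tool x dir deg 82.05246912594527
```

Carrier centred within ~0.5 mm, parallel to the lane, at about loader x = −43. Lowering.

Emit:
{"fn": "apply_moves", "kwargs": {"plan": [{"x": 0, "y": -0.5, "z": 12, "twist": 0}, {"x": 0, "y": 0, "z": 12, "twist": 0}, {"x": 0, "y": 0, "z": 6, "twist": 0}, {"x": 0, "y": 0, "z": 0, "twist": 0}, {"x": 0, "y": 0, "z": 0, "twist": 0}]}}

```text
time_s: 6.65
eef_pos: [0.4399, -0.02, 0.0673]
tcp_rot: [0.755, 0.656, -0.0, -0.0]
wrist_force: [0.9, 0.0, -1.9]
finger_gap: 0.0099
grip_force: 20.0
```

Emit:
{"fn": "apply_moves", "kwargs": {"plan": [{"x": 0, "y": 0, "z": 2, "twist": 0}, {"x": 0, "y": 0, "z": 0, "twist": 0}, {"x": 0, "y": 0, "z": 1, "twist": 0}, {"x": 0, "y": 0, "z": 0, "twist": 0}, {"x": 0, "y": 0, "z": 0, "twist": 0}]}}

```text
time_s: 7.15
eef_pos: [0.4401, -0.0199, 0.0646]
tcp_rot: [0.755, 0.656, 0.0, 0.0]
wrist_force: [1.5, 0.5, -1.5]
finger_gap: 0.0101
grip_force: 20.0
```

Emit:
{"fn": "apply_moves", "kwargs": {"plan": [{"x": 0, "y": 0, "z": 1, "twist": 0}, {"x": 0, "y": 0, "z": 0, "twist": 0}, {"x": 0, "y": 0, "z": 0, "twist": 0}]}}

```text
time_s: 7.45
eef_pos: [0.44, -0.0199, 0.0635]
tcp_rot: [0.755, 0.656, -0.0, -0.0]
wrist_force: [-0.2, -0.3, -0.7]
finger_gap: 0.01
grip_force: 20.0
```

Emit:
{"fn": "apply_moves", "kwargs": {"plan": [{"x": 0, "y": 0, "z": 0.5, "twist": 0}, {"x": 0, "y": 0, "z": 0, "twist": 0}, {"x": 0, "y": 0, "z": 0, "twist": 0}]}}

```text
time_s: 7.75
eef_pos: [0.4401, -0.0199, 0.0631]
tcp_rot: [0.755, 0.656, -0.0, 0.0]
wrist_force: [-0.3, -0.1, -0.7]
finger_gap: 0.0097
grip_force: 20.0
```

Emit:
{"fn": "apply_moves", "kwargs": {"plan": [{"x": 0, "y": 0, "z": 0.5, "twist": 0}, {"x": 0, "y": 0, "z": 0, "twist": 0}, {"x": 0, "y": 0, "z": 0, "twist": 0}]}}

```text
time_s: 8.05
eef_pos: [0.4402, -0.0198, 0.0628]
tcp_rot: [0.755, 0.656, 0.0, -0.0]
wrist_force: [-1.2, 0.8, 4.9]
finger_gap: 0.01
grip_force: 20.0
```

Emit:
{"fn": "apply_moves", "kwargs": {"plan": [{"x": 0, "y": 0, "z": 0.5, "twist": 0}, {"x": 0, "y": 0, "z": 0, "twist": 0}, {"x": 0, "y": 0, "z": 0, "twist": 0}]}}

```text
time_s: 8.35
eef_pos: [0.4403, -0.0198, 0.0627]
tcp_rot: [0.755, 0.656, 0.0, -0.0]
wrist_force: [-3.5, 1.3, 12.1]
finger_gap: 0.0096
grip_force: 20.0
```

Emit:
{"fn": "apply_moves", "kwargs": {"plan": [{"x": 0, "y": 0, "z": -0.8, "twist": 0}, {"x": -3, "y": 0, "z": 0, "twist": 0}, {"x": -3, "y": 0, "z": 0, "twist": 0}, {"x": -2, "y": 0, "z": 0, "twist": 0}, {"x": 0, "y": 0, "z": 0, "twist": 0}]}}

```text
time_s: 8.85
eef_pos: [0.439, -0.0283, 0.0628]
tcp_rot: [0.755, 0.656, -0.0, 0.0]
wrist_force: [0.6, -0.5, 0.7]
finger_gap: 0.0098
grip_force: 20.0
```

Emit:
{"fn": "apply_moves", "kwargs": {"plan": [{"x": -2, "y": 0, "z": 0, "twist": 0}, {"x": -2, "y": 0, "z": 0, "twist": 0}, {"x": -2, "y": 0, "z": 0, "twist": 0}, {"x": 0, "y": 0, "z": 0, "twist": 0}]}}

```text
time_s: 9.25
eef_pos: [0.4382, -0.0327, 0.063]
tcp_rot: [0.754, 0.656, 0.001, -0.001]
wrist_force: [-0.3, 7.3, 2.4]
finger_gap: 0.0102
grip_force: 20.0
```

Emit:
{"fn": "apply_moves", "kwargs": {"plan": [{"x": 0, "y": 0, "z": 0, "twist": 0}, {"x": 0, "y": 0, "z": 0, "twist": 0}]}}

```text
time_s: 9.45
eef_pos: [0.4382, -0.0327, 0.063]
tcp_rot: [0.754, 0.657, 0.0, -0.0]
wrist_force: [0.1, 7.4, 2.5]
finger_gap: 0.0099
grip_force: 20.0
```

```bash
python3 - <<'E'
from h import *
s=ctrl.get_state(); R=Ro.from_quat(s['tcp_rot']).as_matrix()
print(s['wrist_force'],'tool F',R.T@s['wrist_force'],'M',R.T@s['moment'],s['eef_pos'],Ro.from_quat(s['tcp_rot']).as_euler('zyx'))
im,c=snap('wrist','w5.png')
cv2.imwrite('pics/w5c.png',cv2.resize(im[110:260,180:380,::-1],None,fx=4,fy=4,interpolation=cv2.INTER_CUBIC))
E
```

```text
[0.1086787  7.36273791 2.48706781] tool F [ 7.31082575 -0.90718663 -2.47710843] M [ 0.33813951  1.4549009  -0.02704325] [ 0.43820654 -0.03266163  0.06297966] [-1.43256849e+00  5.33829756e-05 -3.14024108e+00]
```

Emit:
{"fn": "apply_moves", "kwargs": {"plan": [{"x": -0.5, "y": 0, "z": 0, "twist": 0}, {"x": 0, "y": 0, "z": 0, "twist": 0}]}}

```text
time_s: 9.7
eef_pos: [0.4382, -0.0329, 0.063]
tcp_rot: [0.754, 0.657, 0.001, -0.001]
wrist_force: [-0.5, 7.9, 3.1]
finger_gap: 0.0097
grip_force: 20.0
```

View pics/w5c.png

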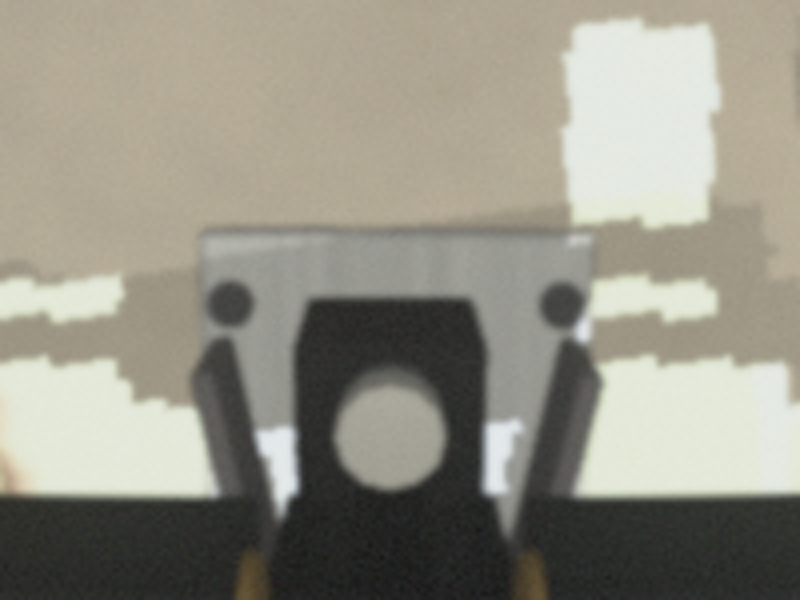

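The close view shows the carrier (cols 297–487) nosed into the lead-in walls, rear end at row 300; plate corners (202,232) and (592,232), screws (230,303), (563,304).

```bash
python3 - <<'E'
from h import *
c=cal('wrist'); st=ctrl.get_state(); R=Ro.from_quat(st['tcp_rot']).as_matrix()
f=lambda x,y:((x+.5)/4-.5+180,(y+.5)/4-.5+110)
for n,q,z in(('plateL',(201,232),.006),('plateR',(592,232),.006),('scrL',(230,303),.008),('scrR',(563,304),.008),('wallL',(218,342),.032),('wallR',(575,342),.032),('wallL2',(262,480),.032),('wallR2',(533,480),.032),('blockL',(296,400),.038),('blockR',(487,400),.038),('bl_rear',(390,300),.038),('cap',(390,438),.052)):
    w=onz('wrist',f(*q),z,c); print(n,w.round(4),(R.T@(w-st['eef_pos'])*1000).round(1))
E
```

```text
plateL [0.4137 0.0095 0.006 ] [ 38.6 -30.1  57.1]
plateR [0.4775 0.0007 0.006 ] [38.6 34.3 57.1]
scrL [ 0.4169 -0.0026  0.008 ] [ 27.  -25.3  55.1]
scrR [ 0.4712 -0.0102  0.008 ] [26.9 29.5 55.1]
wallL [ 0.4178 -0.0038  0.032 ] [ 26.  -24.2  31.1]
wallR [ 0.4697 -0.011   0.032 ] [26.  28.2 31.1]
wallL2 [ 0.4208 -0.0258  0.032 ] [  4.6 -18.2  31. ]
wallR2 [ 0.4612 -0.0314  0.032 ] [ 4.6 22.6 31. ]
blockL [ 0.4285 -0.0125  0.038 ] [ 18.8 -12.4  25.1]
blockR [ 0.4556 -0.0163  0.038 ] [18.9 14.9 25.1]
bl_rear [4.438e-01 1.000e-04 3.800e-02] [33.4  1.  25.1]
cap [ 0.4416 -0.0157  0.052 ] [17.5  1.  11.1]
```

Carrier is ~1 mm toward the free-edge side; shift tool y +1, then push on.

Emit:
{"fn": "apply_moves", "kwargs": {"plan": [{"x": 2, "y": 0.5, "z": 0, "twist": 0}, {"x": 0, "y": 0.5, "z": 0, "twist": 0}, {"x": -1, "y": 0, "z": 0, "twist": 0}, {"x": -0.5, "y": 0, "z": 0, "twist": 0}, {"x": 0, "y": 0, "z": 0, "twist": 0}]}}

```text
time_s: 10.2
eef_pos: [0.4386, -0.0323, 0.063]
tcp_rot: [0.754, 0.657, 0.0, -0.001]
wrist_force: [-4.3, 9.5, 7.6]
finger_gap: 0.0098
grip_force: 20.0
```

Emit:
{"fn": "apply_moves", "kwargs": {"plan": [{"x": -0.5, "y": 0, "z": 0, "twist": 0}, {"x": 0, "y": 0, "z": 0, "twist": 0}, {"x": -0.5, "y": 0, "z": 0, "twist": 0}, {"x": 0, "y": 0, "z": 0, "twist": 0}]}}

```text
time_s: 10.6
eef_pos: [0.4386, -0.0329, 0.0631]
tcp_rot: [0.754, 0.657, 0.0, -0.001]
wrist_force: [-5.5, 11.6, 8.6]
finger_gap: 0.01
grip_force: 20.0
```

Emit:
{"fn": "apply_moves", "kwargs": {"plan": [{"x": 1, "y": -0.7, "z": -0.5, "twist": 0}, {"x": 0, "y": -0.8, "z": 0, "twist": 0}, {"x": 0, "y": 0, "z": 0, "twist": 0}]}}

```text
time_s: 10.9
eef_pos: [0.438, -0.033, 0.0633]
tcp_rot: [0.754, 0.657, 0.001, 0.0]
wrist_force: [1.7, 4.6, -1.6]
finger_gap: 0.0096
grip_force: 20.0
```

```bash
cat >> h.py <<'E'
def stat():
    s=ctrl.get_state(); R=Ro.from_quat(s['tcp_rot']).as_matrix()
    print(s['time_s'],'p',s['eef_pos'].round(4),'toolF',(R.T@s['wrist_force']).round(1),'M',(R.T@s['moment']).round(3))
E
python3 -c "from h import *; stat()"
```

```text
10.9 p [ 0.438  -0.033   0.0633] toolF [4.8 1.1 1.6] M [-0.192  1.326 -0.089]
```

Emit:
{"fn": "apply_moves", "kwargs": {"plan": [{"x": -0.5, "y": 0, "z": 0, "twist": 0}, {"x": -0.5, "y": 0, "z": 0, "twist": 0}, {"x": -0.5, "y": 0, "z": 0, "twist": 0}, {"x": 0, "y": 0, "z": 0, "twist": 0}]}}

```text
time_s: 11.3
eef_pos: [0.4378, -0.0343, 0.0634]
tcp_rot: [0.754, 0.657, 0.001, -0.0]
wrist_force: [1.3, 6.1, -0.1]
finger_gap: 0.0098
grip_force: 20.0
```

```bash
python3 -c "from h import *; stat()"
```

```text
11.3 p [ 0.4378 -0.0343  0.0634] toolF [6.2 0.4 0.1] M [-0.063  1.585 -0.113]
```

It is advancing at ~6 N (flap). Continue.

Emit:
{"fn": "apply_moves", "kwargs": {"plan": [{"x": -1, "y": 0, "z": 0, "twist": 0}, {"x": -1, "y": 0, "z": 0, "twist": 0}, {"x": -1, "y": 0, "z": 0, "twist": 0}, {"x": 0, "y": 0, "z": 0, "twist": 0}]}}

```text
time_s: 11.7
eef_pos: [0.4378, -0.0363, 0.064]
tcp_rot: [0.754, 0.657, 0.001, -0.0]
wrist_force: [-0.5, 9.8, 7.2]
finger_gap: 0.0097
grip_force: 20.0
```

```bash
python3 -c "from h import *; stat()"
```

```text
11.7 p [ 0.4378 -0.0363  0.064 ] toolF [ 9.7 -1.9 -7.1] M [ 0.555  2.355 -0.069]
```

Emit:
{"fn": "apply_moves", "kwargs": {"plan": [{"x": 2.5, "y": 0, "z": 0.3, "twist": 0}, {"x": 0, "y": 0, "z": 0, "twist": 0}, {"x": 0, "y": 0, "z": 0, "twist": 0}], "grip_force": 60}}

```text
time_s: 12.0
eef_pos: [0.4379, -0.0355, 0.0637]
tcp_rot: [0.754, 0.656, 0.0, 0.0]
wrist_force: [-2.5, 2.4, 9.1]
finger_gap: 0.0099
grip_force: 60.0
```

```bash
python3 -c "from h import *; stat()"
```

```text
12.0 p [ 0.4379 -0.0355  0.0637] toolF [ 2.  -2.8 -9.1] M [0.599 0.351 0.013]
```

Emit:
{"fn": "apply_moves", "kwargs": {"plan": [{"x": -1, "y": 0, "z": 0, "twist": 0}, {"x": -1, "y": 0, "z": 0, "twist": 0}, {"x": 0, "y": 0, "z": 0, "twist": 0}]}}

```text
time_s: 12.3
eef_pos: [0.4379, -0.0361, 0.0639]
tcp_rot: [0.754, 0.657, 0.001, -0.0]
wrist_force: [-1.6, 10.0, 11.1]
finger_gap: 0.0098
grip_force: 60.0
```

```bash
python3 -c "from h import *; stat()"
```

```text
12.3 p [ 0.4379 -0.0361  0.0639] toolF [  9.7  -3.  -11. ] M [0.84  1.948 0.004]
```

Emit:
{"fn": "apply_moves", "kwargs": {"plan": [{"x": 0, "y": 0, "z": -0.8, "twist": 0}, {"x": 0, "y": 0, "z": 0, "twist": 0}, {"x": -0.5, "y": 0, "z": 0, "twist": 0}, {"x": 0, "y": 0, "z": 0, "twist": 0}]}}

```text
time_s: 12.7
eef_pos: [0.4375, -0.037, 0.064]
tcp_rot: [0.754, 0.657, 0.001, -0.0]
wrist_force: [0.0, 7.3, 2.4]
finger_gap: 0.0097
grip_force: 60.0
```

```bash
python3 -c "
from h import *; stat()
im,c=snap('scene','s6.png')
w,c=snap('wrist','w6.png')
r=lambda a,f:cv2.resize(a[:,:,::-1],None,fx=f,fy=f,interpolation=cv2.INTER_CUBIC)
o=np.zeros((600,800,3),np.uint8); a=r(im[230:320,300:420],3.3); o[:297,:396]=a[:297]; b=r(w[130:280,180:380],4)[:, :800]; o[:297,396:]=r(w[150:260,200:350],2.7)[:297,:404]
cv2.imwrite('pics/c6.png',o[:297])"
```

```text
12.7 p [ 0.4375 -0.037   0.064 ] toolF [ 7.2 -1.  -2.4] M [ 0.103  1.8   -0.087]
```

View pics/c6.png

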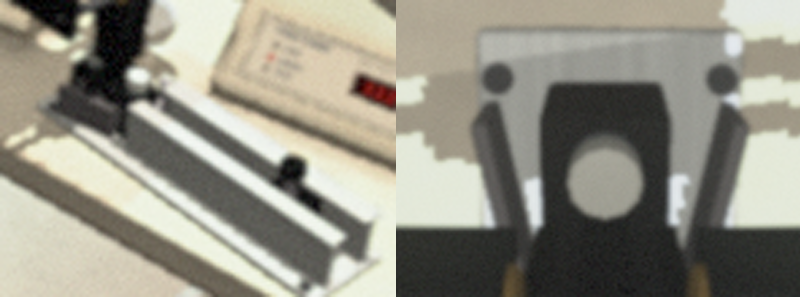

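The combined view shows the carrier upright in the mouth, centred between the lead-in walls with the gripper over it, stop knob further in. I've used all ten views, so from here I go by force.

Emit:
{"fn": "apply_moves", "kwargs": {"plan": [{"x": -1, "y": 0, "z": -0.1, "twist": 0}, {"x": -1, "y": 0, "z": 0, "twist": 0}, {"x": 0, "y": 0, "z": 0, "twist": 0}]}}

```text
time_s: 13.1
eef_pos: [0.437, -0.0389, 0.064]
tcp_rot: [0.754, 0.657, 0.001, -0.0]
wrist_force: [0.3, 6.7, 1.4]
finger_gap: 0.0095
grip_force: 60.0
```

```bash
python3 -c "from h import *; stat()"
```

```text
13.1 p [ 0.437  -0.0389  0.064 ] toolF [ 6.7 -0.7 -1.4] M [ 0.188  1.774 -0.099]
```

Emit:
{"fn": "apply_moves", "kwargs": {"plan": [{"x": -1, "y": 0, "z": 0, "twist": 0}, {"x": 0, "y": 0, "z": 0, "twist": 0}]}}

```text
time_s: 13.3
eef_pos: [0.4368, -0.0398, 0.064]
tcp_rot: [0.754, 0.657, 0.001, -0.001]
wrist_force: [-0.6, 8.0, 1.8]
finger_gap: 0.0096
grip_force: 60.0
```

```bash
python3 -c "from h import *; stat()"
```

```text
13.3 p [ 0.4368 -0.0398  0.064 ] toolF [ 7.8 -1.7 -1.7] M [ 0.286  1.93  -0.037]
```

Emit:
{"fn": "apply_moves", "kwargs": {"plan": [{"x": -1, "y": 0, "z": 0, "twist": 0}, {"x": -1, "y": 0, "z": 0, "twist": 0}, {"x": -1, "y": 0, "z": 0, "twist": 0}, {"x": 0, "y": 0, "z": 0, "twist": 0}]}}

```text
time_s: 13.7
eef_pos: [0.4362, -0.0428, 0.064]
tcp_rot: [0.754, 0.657, 0.0, -0.001]
wrist_force: [-0.7, 8.5, 2.3]
finger_gap: 0.0095
grip_force: 60.0
```

```bash
python3 -c "from h import *; stat()"
```

```text
13.7 p [ 0.4362 -0.0428  0.064 ] toolF [ 8.3 -1.9 -2.3] M [ 0.483  1.848 -0.046]
```

Emit:
{"fn": "apply_moves", "kwargs": {"plan": [{"x": -1, "y": 0, "z": 0, "twist": 0}, {"x": -1, "y": 0, "z": 0, "twist": 0}, {"x": 0, "y": 0, "z": 0, "twist": 0}]}}

```text
time_s: 14.0
eef_pos: [0.4358, -0.0448, 0.064]
tcp_rot: [0.754, 0.657, 0.0, -0.001]
wrist_force: [-1.3, 7.5, 3.2]
finger_gap: 0.0094
grip_force: 60.0
```

```bash
python3 -c "from h import *; stat()"
```

```text
14.0 p [ 0.4358 -0.0448  0.064 ] toolF [ 7.2 -2.3 -3.2] M [ 0.619  1.847 -0.008]
```

Emit:
{"fn": "apply_moves", "kwargs": {"plan": [{"x": -1, "y": -0.2, "z": -0.2, "twist": 0}, {"x": -1, "y": 0, "z": 0, "twist": 0}, {"x": -1, "y": 0, "z": 0, "twist": 0}, {"x": -1, "y": 0, "z": 0, "twist": 0}, {"x": 0, "y": 0, "z": 0, "twist": 0}]}}

```text
time_s: 14.5
eef_pos: [0.4351, -0.0494, 0.064]
tcp_rot: [0.754, 0.656, 0.0, -0.0]
wrist_force: [0.8, 5.8, -0.1]
finger_gap: 0.0095
grip_force: 60.0
```

```bash
python3 -c "from h import *; stat()"
```

```text
14.5 p [ 0.4351 -0.0494  0.064 ] toolF [5.8 0.  0.1] M [0.142 1.322 0.036]
```

Emit:
{"fn": "apply_moves", "kwargs": {"plan": [{"x": -1, "y": 0, "z": 0, "twist": 0}, {"x": -1, "y": 0, "z": 0, "twist": 0}, {"x": -1, "y": 0, "z": 0, "twist": 0}, {"x": 0, "y": 0, "z": 0, "twist": 0}]}}

```text
time_s: 14.9
eef_pos: [0.4347, -0.0525, 0.064]
tcp_rot: [0.754, 0.656, 0.0, -0.0]
wrist_force: [0.2, 5.3, 0.3]
finger_gap: 0.0098
grip_force: 60.0
```

```bash
python3 -c "from h import *; stat()"
```

```text
14.9 p [ 0.4347 -0.0525  0.064 ] toolF [ 5.2 -0.6 -0.3] M [0.095 1.144 0.047]
```

Emit:
{"fn": "apply_moves", "kwargs": {"plan": [{"x": -2, "y": 0, "z": 0, "twist": 0}, {"x": -2, "y": 0, "z": 0, "twist": 0}, {"x": -2, "y": 0, "z": 0, "twist": 0}, {"x": -1, "y": 0, "z": 0, "twist": 0}, {"x": 0, "y": 0, "z": 0, "twist": 0}]}}

```text
time_s: 15.4
eef_pos: [0.4336, -0.0603, 0.064]
tcp_rot: [0.755, 0.656, -0.0, 0.0]
wrist_force: [-0.1, 2.8, -1.7]
finger_gap: 0.0098
grip_force: 60.0
```

Emit:
{"fn": "apply_moves", "kwargs": {"plan": [{"x": -2, "y": 0, "z": 0, "twist": 0}, {"x": -2, "y": 0, "z": 0, "twist": 0}, {"x": -2, "y": 0, "z": 0, "twist": 0}, {"x": -1, "y": 0, "z": 0, "twist": 0}, {"x": 0, "y": 0, "z": 0, "twist": 0}]}}

```text
time_s: 15.9
eef_pos: [0.4326, -0.0673, 0.0641]
tcp_rot: [0.755, 0.656, -0.0, 0.0]
wrist_force: [-0.9, 0.1, -1.9]
finger_gap: 0.0096
grip_force: 60.0
```

Emit:
{"fn": "apply_moves", "kwargs": {"plan": [{"x": -2, "y": 0, "z": 0.5, "twist": 0}, {"x": -2, "y": 0, "z": 0, "twist": 0}, {"x": -2, "y": 0, "z": 0, "twist": 0}, {"x": -2, "y": 0, "z": 0, "twist": 0}, {"x": 0, "y": 0, "z": 0, "twist": 0}]}}

```text
time_s: 16.4
eef_pos: [0.4319, -0.0747, 0.0639]
tcp_rot: [0.754, 0.656, 0.0, -0.0]
wrist_force: [-1.4, 4.0, 3.1]
finger_gap: 0.0097
grip_force: 60.0
```

Emit:
{"fn": "apply_moves", "kwargs": {"plan": [{"x": -2, "y": 0, "z": 0, "twist": 0}, {"x": -2, "y": 0, "z": 0, "twist": 0}, {"x": -2, "y": 0, "z": 0, "twist": 0}, {"x": -2, "y": 0, "z": 0, "twist": 0}, {"x": 0, "y": 0, "z": 0, "twist": 0}]}}

```text
time_s: 16.9
eef_pos: [0.4308, -0.0827, 0.0639]
tcp_rot: [0.755, 0.656, 0.0, 0.0]
wrist_force: [-2.3, 3.2, 4.6]
finger_gap: 0.0098
grip_force: 60.0
```

Emit:
{"fn": "apply_moves", "kwargs": {"plan": [{"x": -2, "y": 0, "z": 0, "twist": 0}, {"x": -2, "y": 0, "z": 0, "twist": 0}, {"x": -2, "y": 0, "z": 0, "twist": 0}, {"x": -2, "y": 0, "z": 0, "twist": 0}, {"x": 0, "y": 0, "z": 0, "twist": 0}]}}

```text
time_s: 17.4
eef_pos: [0.4298, -0.0906, 0.0639]
tcp_rot: [0.754, 0.656, 0.0, 0.0]
wrist_force: [-1.0, 4.3, 5.4]
finger_gap: 0.0096
grip_force: 60.0
```

Emit:
{"fn": "apply_moves", "kwargs": {"plan": [{"x": -2, "y": 0, "z": -0.3, "twist": 0}, {"x": -2, "y": 0, "z": 0, "twist": 0}, {"x": -2, "y": 0, "z": 0, "twist": 0}, {"x": -2, "y": 0, "z": 0, "twist": 0}, {"x": 0, "y": 0, "z": 0, "twist": 0}]}}

```text
time_s: 17.9
eef_pos: [0.4282, -0.099, 0.0639]
tcp_rot: [0.755, 0.656, -0.0, 0.0]
wrist_force: [-1.2, 2.6, 2.3]
finger_gap: 0.0096
grip_force: 60.0
```

Emit:
{"fn": "apply_moves", "kwargs": {"plan": [{"x": -2, "y": 0, "z": 0, "twist": 0}, {"x": -2, "y": 0, "z": 0, "twist": 0}, {"x": -2, "y": 0, "z": 0, "twist": 0}, {"x": -2, "y": 0, "z": 0, "twist": 0}, {"x": 0, "y": 0, "z": 0, "twist": 0}]}}

```text
time_s: 18.4
eef_pos: [0.4271, -0.1069, 0.0639]
tcp_rot: [0.755, 0.656, -0.0, 0.0]
wrist_force: [-2.0, 2.5, 1.7]
finger_gap: 0.0095
grip_force: 60.0
```

Emit:
{"fn": "apply_moves", "kwargs": {"plan": [{"x": -2, "y": 0, "z": 0, "twist": 0}, {"x": -2, "y": 0, "z": 0, "twist": 0}, {"x": -2, "y": 0, "z": 0, "twist": 0}, {"x": -2, "y": 0, "z": 0, "twist": 0}, {"x": 0, "y": 0, "z": 0, "twist": 0}]}}

```text
time_s: 18.9
eef_pos: [0.426, -0.1149, 0.0639]
tcp_rot: [0.755, 0.656, -0.0, 0.0]
wrist_force: [-1.1, 2.6, 1.7]
finger_gap: 0.0093
grip_force: 60.0
```

Emit:
{"fn": "apply_moves", "kwargs": {"plan": [{"x": -1.5, "y": 0, "z": 0, "twist": 0}, {"x": -1.5, "y": 0, "z": 0, "twist": 0}, {"x": -1.5, "y": 0, "z": 0, "twist": 0}, {"x": -1.5, "y": 0, "z": 0, "twist": 0}, {"x": 0, "y": 0, "z": 0, "twist": 0}]}}

```text
time_s: 19.4
eef_pos: [0.4252, -0.1207, 0.0639]
tcp_rot: [0.755, 0.656, -0.0, 0.0]
wrist_force: [-2.0, 1.8, 1.2]
finger_gap: 0.0095
grip_force: 60.0
```

Emit:
{"fn": "apply_moves", "kwargs": {"plan": [{"x": -1, "y": 0, "z": 0, "twist": 0}, {"x": -1, "y": 0, "z": 0, "twist": 0}, {"x": -1, "y": 0, "z": 0, "twist": 0}, {"x": 0, "y": 0, "z": 0, "twist": 0}]}}

```text
time_s: 19.8
eef_pos: [0.4248, -0.1235, 0.0639]
tcp_rot: [0.755, 0.656, -0.0, 0.0]
wrist_force: [-2.8, 2.9, 0.4]
finger_gap: 0.0094
grip_force: 60.0
```

```bash
python3 -c "from h import *; stat()"
```

```text
19.8 p [ 0.4248 -0.1235  0.0639] toolF [ 2.5 -3.1 -0.4] M [ 0.531  0.547 -0.091]
```

Emit:
{"fn": "apply_moves", "kwargs": {"plan": [{"x": -1, "y": 0, "z": 0, "twist": 0}, {"x": -1, "y": 0, "z": 0, "twist": 0}, {"x": 0, "y": 0, "z": 0, "twist": 0}]}}

```text
time_s: 20.1
eef_pos: [0.4245, -0.1255, 0.0639]
tcp_rot: [0.755, 0.656, -0.0, 0.0]
wrist_force: [-2.1, 2.0, 0.6]
finger_gap: 0.0094
grip_force: 60.0
```

Emit:
{"fn": "apply_moves", "kwargs": {"plan": [{"x": -1, "y": -0.2, "z": 0, "twist": 0}, {"x": -1, "y": 0, "z": 0, "twist": 0}, {"x": -1, "y": 0, "z": 0, "twist": 0}, {"x": 0, "y": 0, "z": 0, "twist": 0}]}}

```text
time_s: 20.5
eef_pos: [0.4241, -0.1289, 0.064]
tcp_rot: [0.755, 0.656, -0.0, 0.0]
wrist_force: [-0.2, -0.2, -1.5]
finger_gap: 0.0094
grip_force: 60.0
```

Emit:
{"fn": "apply_moves", "kwargs": {"plan": [{"x": -1, "y": 0, "z": 0, "twist": 0}, {"x": -1, "y": 0, "z": 0, "twist": 0}, {"x": 0, "y": 0, "z": 0, "twist": 0}]}}

```text
time_s: 20.8
eef_pos: [0.4238, -0.13, 0.064]
tcp_rot: [0.755, 0.656, 0.0, -0.0]
wrist_force: [0.5, 2.3, -0.5]
finger_gap: 0.0099
grip_force: 60.0
```

Emit:
{"fn": "apply_moves", "kwargs": {"plan": [{"x": -1, "y": 0, "z": 0, "twist": 0}, {"x": -1, "y": 0, "z": 0, "twist": 0}, {"x": 0, "y": 0, "z": 0, "twist": 0}]}}

```text
time_s: 21.1
eef_pos: [0.4237, -0.1313, 0.0641]
tcp_rot: [0.754, 0.656, 0.0, -0.0]
wrist_force: [1.1, 4.9, 1.3]
finger_gap: 0.0096
grip_force: 60.0
```

Emit:
{"fn": "apply_moves", "kwargs": {"plan": [{"x": -1, "y": 0, "z": 0, "twist": 0}, {"x": 0, "y": 0, "z": 0, "twist": 0}]}}

```text
time_s: 21.3
eef_pos: [0.4235, -0.1321, 0.0641]
tcp_rot: [0.754, 0.657, 0.0, -0.0]
wrist_force: [1.3, 6.0, -0.1]
finger_gap: 0.0092
grip_force: 60.0
```

Emit:
{"fn": "apply_moves", "kwargs": {"plan": [{"x": -1, "y": 0, "z": 0, "twist": 0}, {"x": 0, "y": 0, "z": 0, "twist": 0}]}}

```text
time_s: 21.5
eef_pos: [0.4235, -0.133, 0.0641]
tcp_rot: [0.754, 0.657, 0.001, -0.0]
wrist_force: [0.1, 6.0, 0.7]
finger_gap: 0.0096
grip_force: 60.0
```

```bash
python3 -c "from h import *; stat()"
```

```text
21.5 p [ 0.4235 -0.133   0.0641] toolF [ 5.9 -0.8 -0.7] M [0.216 1.555 0.021]
```

Plunger reached (steady ~6 N). Press on gently.

Emit:
{"fn": "apply_moves", "kwargs": {"plan": [{"x": -1, "y": 0, "z": 0, "twist": 0}, {"x": 0, "y": 0, "z": 0, "twist": 0}, {"x": -1, "y": 0, "z": 0, "twist": 0}, {"x": 0, "y": 0, "z": 0, "twist": 0}]}}

```text
time_s: 21.9
eef_pos: [0.4232, -0.1347, 0.0641]
tcp_rot: [0.754, 0.657, 0.001, -0.001]
wrist_force: [0.5, 7.0, 1.5]
finger_gap: 0.0096
grip_force: 60.0
```

Emit:
{"fn": "apply_moves", "kwargs": {"plan": [{"x": -1, "y": 0, "z": 0, "twist": 0}, {"x": 0, "y": 0, "z": 0, "twist": 0}]}}

```text
time_s: 22.1
eef_pos: [0.423, -0.1356, 0.0641]
tcp_rot: [0.754, 0.657, 0.001, -0.001]
wrist_force: [0.7, 8.7, 1.5]
finger_gap: 0.0097
grip_force: 60.0
```

Emit:
{"fn": "apply_moves", "kwargs": {"plan": [{"x": -1, "y": 0, "z": 0, "twist": 0}, {"x": 0, "y": 0, "z": 0, "twist": 0}]}}

```text
time_s: 22.3
eef_pos: [0.423, -0.1365, 0.0641]
tcp_rot: [0.754, 0.657, 0.001, -0.001]
wrist_force: [0.1, 9.9, 2.1]
finger_gap: 0.0096
grip_force: 60.0
```

```bash
python3 -c "from h import *; stat()"
```

```text
22.3 p [ 0.423  -0.1365  0.0641] toolF [ 9.8 -1.3 -2.1] M [0.307 2.054 0.014]
```

Emit:
{"fn": "apply_moves", "kwargs": {"plan": [{"x": -0.8, "y": 0, "z": 0, "twist": 0}, {"x": 0, "y": 0, "z": 0, "twist": 0}]}}

```text
time_s: 22.5
eef_pos: [0.4229, -0.1372, 0.0641]
tcp_rot: [0.754, 0.657, 0.001, -0.001]
wrist_force: [0.5, 8.6, 2.8]
finger_gap: 0.0099
grip_force: 60.0
```

Emit:
{"fn": "apply_moves", "kwargs": {"plan": [{"x": -0.8, "y": 0, "z": 0, "twist": 0}, {"x": 0, "y": 0, "z": 0, "twist": 0}]}}

```text
time_s: 22.7
eef_pos: [0.4228, -0.1379, 0.0641]
tcp_rot: [0.754, 0.657, 0.001, -0.001]
wrist_force: [0.5, 9.4, 3.4]
finger_gap: 0.0095
grip_force: 60.0
```

```bash
python3 -c "from h import *; stat()"
```

```text
22.7 p [ 0.4228 -0.1379  0.0641] toolF [ 9.4 -0.8 -3.4] M [0.298 2.273 0.007]
```

Emit:
{"fn": "apply_moves", "kwargs": {"plan": [{"x": -0.8, "y": 0, "z": 0, "twist": 0}, {"x": 0, "y": 0, "z": 0, "twist": 0}]}}

```text
time_s: 22.9
eef_pos: [0.4227, -0.1386, 0.0641]
tcp_rot: [0.754, 0.657, 0.001, -0.001]
wrist_force: [-0.2, 10.0, 2.1]
finger_gap: 0.0097
grip_force: 60.0
```

Emit:
{"fn": "apply_moves", "kwargs": {"plan": [{"x": -0.5, "y": 0, "z": 0, "twist": 0}, {"x": 0, "y": 0, "z": 0, "twist": 0}, {"x": 0, "y": 0, "z": 0, "twist": 0}]}}

```text
time_s: 23.2
eef_pos: [0.4226, -0.139, 0.0641]
tcp_rot: [0.754, 0.657, 0.001, -0.001]
wrist_force: [-0.6, 10.4, 2.9]
finger_gap: 0.0093
grip_force: 60.0
```

```bash
python3 -c "from h import *; stat()"
```

```text
23.2 p [ 0.4226 -0.139   0.0641] toolF [10.2 -2.  -2.9] M [0.305 2.441 0.058]
```

Force profile matches 8+ mm of plunger travel. Unload, open partially, rise.

Emit:
{"fn": "apply_moves", "kwargs": {"plan": [{"x": 0.8, "y": 0, "z": 0, "twist": 0}, {"x": 0, "y": 0, "z": 0, "twist": 0}], "grip_force": 20}}

```text
time_s: 23.4
eef_pos: [0.4226, -0.139, 0.0641]
tcp_rot: [0.754, 0.657, 0.0, -0.0]
wrist_force: [0.4, 6.2, 2.4]
finger_gap: 0.0098
grip_force: 20.0
```

```bash
python3 -c "from h import *; stat()"
```

```text
23.4 p [ 0.4226 -0.139   0.0641] toolF [ 6.2 -0.4 -2.4] M [0.345 1.558 0.084]
```

Emit:
{"fn": "apply_moves", "kwargs": {"plan": [{"x": 0, "y": 0, "z": 0, "twist": 0}, {"x": 0, "y": 0, "z": 0, "twist": 0}, {"x": 0, "y": 0, "z": 0, "twist": 0}, {"x": 0, "y": 0, "z": 0, "twist": 0}, {"x": 0, "y": 0, "z": 0, "twist": 0}], "jaw": -0.4}}

```text
time_s: 23.9
eef_pos: [0.4223, -0.1404, 0.064]
tcp_rot: [0.755, 0.656, -0.0, 0.0]
wrist_force: [0.3, 0.6, -0.0]
finger_gap: 0.0258
grip_force: 0.0
```

Emit:
{"fn": "apply_moves", "kwargs": {"plan": [{"x": 0, "y": 0, "z": -10, "twist": 0}, {"x": 0, "y": 0, "z": -25, "twist": 0}, {"x": 0, "y": 0, "z": -40, "twist": 0}, {"x": 0, "y": 0, "z": -40, "twist": 0}, {"x": 0, "y": 0, "z": -20, "twist": 0}]}}

```text
time_s: 24.4
eef_pos: [0.4234, -0.1408, 0.203]
tcp_rot: [0.755, 0.656, 0.002, 0.002]
wrist_force: [-0.1, -0.3, 0.5]
finger_gap: 0.0262
grip_force: 0.0
```

Emit:
{"fn": "apply_moves", "kwargs": {"plan": [{"x": 45, "y": 0, "z": 0, "twist": 0}, {"x": 45, "y": 0, "z": 0, "twist": 0}, {"x": 40, "y": 0, "z": 0, "twist": 0}, {"x": 0, "y": 0, "z": 0, "twist": 0}, {"x": 0, "y": 0, "z": 0, "twist": 0}]}}

```text
time_s: 24.9
eef_pos: [0.4404, -0.0112, 0.1995]
tcp_rot: [0.754, 0.657, -0.0, 0.0]
wrist_force: [-0.4, -0.5, 0.3]
finger_gap: 0.026
grip_force: 0.0
```

```bash
python3 - <<'E'
from h import *
stat(); 
w,c=snap('wrist','w9.png'); s,cs=snap('scene','s9.png'); t,ct=snap('top','t9.png')
p=np.array([.4223,-.1392]); u=np.array([-np.sin(np.radians(7.9)),-np.cos(np.radians(7.9))])
def pp(P,c):
    K,R,t=c; q=K@(R@np.array(P)+t); return (q[:2]/q[2])
for k,sg in(('cap+',1),('cap-',-1)):
    P=[*(p+u*sg*.0195),.052]; a=proj(P,c); b=pp(P,cs); d=pp(P,ct)
    print(k,'wrist',a,'scene',b.round(1),s[int(b[1])-1:int(b[1])+2,int(b[0])-1:int(b[0])+2].mean((0,1)).round(), 'top',d.round(1),t[int(d[1]),int(d[0])])
E
```

```text
24.9 p [ 0.4404 -0.0112  0.1995] toolF [-0.5 -0.3 -0.3] M [ 0.017 -0.171  0.001]
cap+ wrist [275.6 324.4] scene [377.1 276.4] [237. 241. 244.] top [387. 234.] [90 51 43]
cap- wrist [275.6 295. ] scene [362.9 267.1] [185. 185. 174.] top [374. 232.] [107  57  48]
```

```bash
python3 - <<'E'
from h import *
a=cv2.imread('pics/scene0.png').astype(int);b=cv2.imread('pics/s9.png').astype(int)
d=(np.abs(a-b).max(2)>45).astype(np.uint8)
n,l,st,ce=cv2.connectedComponentsWithStats(d[240:325,305:420])
for i in range(1,n):
    if st[i,4]>5: print(ce[i]+[305,240],st[i])
# ascii: brightness along cap/tab area
print((b[250:285:2,350:392:2].mean(2)/10).astype(int))
E
```

```text
[311.79047619 244.18095238] [  0   0  20  10 105]
[369.96818182 267.82727273] [ 54  17  21  24 220]
[381.28571429 282.        ] [75 41  3  3  7]
[[23 23 22 22 22 22 22 19 17 17 19 18 18 20 19 17 18 18 18 17 17]
 [22 23 23 22 22 22 22 19 18 18 18 18 17 18 19 18 19 17 17 18 19]
 [19 21 23 23 22 22 21 15 16 18 18 19 18 18 17 18 18 19 19 19 20]
 [19 22 23 23 22 21 20 11 10 12 14 17 18 19 18 17 17 18 18 19 19]
 [14 22 23 23 23 23 19 12  7  2  4 10 15 17 18 19 19 18 17 17 18]
 [ 6 11 19 23 23 23 23 21 10  1  1  3  5 11 15 17 18 18 19 19 17]
 [ 7  9  9 14 22 24 23 23 10  1  0  2  1  6  9 12 15 16 17 18 19]
 [13  9  8  8 12 21 24 23  8  0  1  1  3 13 13  9  8 10 14 16 17]
 [23 18 11  8 11 21 20 17  5  0  0  1  6 19 21 19 13 11  8  9 11]
 [24 23 21 14  9 13 16 12  2  1  0  0 10 22 21 21 20 19 16 10  8]
 [17 23 24 23 17 12 12  8  1  0  0  1 11 23 23 22 21 21 21 20 17]
 [ 8 13 21 23 24 22 14  6  0  0  0  1 13 23 23 23 22 22 22 22 21]
 [ 8  8 10 18 23 23 23 17  7  1  0  7 21 23 23 23 23 23 22 22 22]
 [ 8  8  8  8 14 21 24 24 21 12  3  9 23 24 24 23 23 24 21 17 20]
 [ 8  8  8  8  8 10 18 23 24 23 17  8 14 18 19 16 21 20  8  3  6]
 [ 8  9  9  8  8  8  9 14 22 24 24 21 14 12 12  6  7 10  2  2  1]
 [ 9  8  8  9  8  8  9  8 11 18 23 24 23 18  9  2  2  4  0  1  1]
 [15 10  9  9  8  8  8  8  8  8 14 22 24 23 21 12  3  4  2  3  5]]
```

The tab stands upright where it was released. The mouth and flap pixels match the start picture, so the flap is shut. Handing in.

```bash
python3 -c "from cell import ctrl; print(ctrl.sign_off())"
```

```text
the job is handed in; nothing more can be done
None
```

The job is handed in at about 25 s, but the verdict was not shown. By force and position readings, the carrier is inside the lane with the plunger pressed about 8 mm in. I pushed with about 12 N at most along the lane. The flap looks shut in the last scene picture compared with the first. The gripper is clear, and the beaker, vial and stopper were never approached, though I did not re-check their positions.

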